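Ready the sprung board holder: stone its ledge, then draw its jaw open and hold

TASK

Get the sprung board holder ready for the next circuit board: take the hand stone by its wooden grip and, keeping it flat and lengthwise with a light steady push, rub it slowly along the whole ledge on top of the fixed jaw, from the end nearest the robot to the far end, then stand the stone back on the table clear of the holder. Then take the black knob and pull the rod out against its spring until the mouth of the yellow sleeve stands on the rod's blue band (about half of it showing), and finish while still holding it steady there, so that the board can be dropped in. Leave the circuit board, the meter and the screwdriver where they lie.

Things in the scene. Friction and masses are not known exactly. Their poses are not given: they have to be found in the camera images.
- holder: Sprung circuit-board holder screwed to the table: grey base plate 160 x 185 mm, fixed aluminium jaw at its +y end, end plate (70 mm high) at y = -50 mm, a sliding jaw between them on guide rods, a yellow sleeve standing out of the end plate along -y, and the pull rod with its knob. Origin on the table, in line with the rod. Axes: x along the jaws (away from the robot at yaw 0), y from knob to fixed jaw, z up.
- ledge_mid (a point): Middle of the ledge, the flat level top of the fixed jaw, 58 mm above the table; axes as the holder's. The ledge is 150 mm long (near end x = -75, far end x = +75 mm) and 34 mm wide (y); a lip 6 mm high and 6 mm wide runs along its outer side from y = +17 mm; its inner (-y) side is open. The stone may overhang the open side and the ends. Nothing else on the holder is above 70 mm.
- sleeve_mouth (a point): Centre of the open end of the yellow spring sleeve (20 mm diameter, 40 mm long), where the rod comes out, 50 mm above the table; fixed on the holder. Axes as the holder's: the rod pulls out along -y.
- knob_mid (a point): Middle of the black knob's round neck, on the rod's axis, 50 mm above the table, 23 mm outside the sleeve's mouth at rest. Neck 24 mm diameter, 34 mm long (y), with a flange 36 mm diameter, 7 mm thick at its outer (-y) end for the fingers to bear on. Pinch it from above across x; free below down to the table. Axes as the holder's; moves along -y with the rod.
- jaw (a joint): How far the rod (with knob and sliding jaw) is drawn out, m: 0 at rest, stop at 0.050. A spring draws it home: 3 N at rest plus 180 N/m, about 9.5 N at the mark, and 0.5 N friction; let go, it returns to 0. The mark is a blue band 10 mm wide on the 10 mm steel rod, hidden in the sleeve at rest: the sleeve's mouth is on it from 0.030 to 0.040; at 0.035 half of it shows.
- stone_grip (a point): Centre of the hand stone's wooden grip, 40 mm above its sole. The grip is a bar 56 mm long (the stone's x), 20 mm wide (y), from 22 to 60 mm above the sole; take it from above across its width. The whole stone is 70 x 24 x 60 mm, 0.13 to 0.21 kg, and stands upright on the table at the start; z up.
- stone_sole (a point): Centre of the stone's dark flat abrasive underside (70 mm along x, 24 mm along y), straight below stone_grip. It is fine rubber-bonded abrasive: slides readily on the ledge and gives about half a millimetre under 15 N.
- stone: The hand stone: dark abrasive sole 70 x 24 x 10 mm under a brown wooden grip; origin at the centre of the sole, x along its length.
- board: Green circuit board 100 x 105 x 3 mm with parts up to 23 mm high, lying on the table; origin under its centre. Leave it alone.
- meter: Dark slate test meter 145 (x) x 78 x 36 mm lying on its back, dial 46 mm high; origin under its centre. Leave it alone.
- screwdriver: Screwdriver with a green handle lying on the table, 200 mm long along x, 26 mm thick; origin under its middle. Leave it alone.
Things that resemble listed ones, but are neither listed nor needed, are in the scene too. Leave any green or pink look-alike of the stone alone.

How it is judged:
On the way, in this order (a step that is already met when the one before it is completed fails the run):
1. the stone lies flat on the near end of the fixed jaw's ledge and is pressed on it (1 to 25 N), its middle 30 to 75 mm on the near side of the ledge's middle, within 14 mm of its centre line (x of stone_sole in the frame of ledge_mid between -0.075 and -0.03 m and y of stone_sole in the frame of ledge_mid between -0.014 and 0.014 m and z of stone_sole in the frame of ledge_mid below 0.004 m and contact force between stone and holder between 1 and 25 N and angle between stone_sole's own z axis and vertical below 0.12 rad and angle between the x axis of stone_sole and the x axis of ledge_mid, either way round below 0.25 rad), for 0.05 s.
2. still pressed (1 to 25 N) and flat, the stone passes 10 to 25 mm short of the ledge's middle (x of stone_sole in the frame of ledge_mid between -0.025 and -0.01 m and y of stone_sole in the frame of ledge_mid between -0.014 and 0.014 m and z of stone_sole in the frame of ledge_mid below 0.004 m and contact force between stone and holder between 1 and 25 N and angle between stone_sole's own z axis and vertical below 0.12 rad and angle between the x axis of stone_sole and the x axis of ledge_mid, either way round below 0.25 rad), for 0.05 s.
3. still pressed and flat, it passes the ledge's middle (within 8 mm) (x of stone_sole in the frame of ledge_mid between -0.008 and 0.008 m and y of stone_sole in the frame of ledge_mid between -0.014 and 0.014 m and z of stone_sole in the frame of ledge_mid below 0.004 m and contact force between stone and holder between 1 and 25 N and angle between stone_sole's own z axis and vertical below 0.12 rad and angle between the x axis of stone_sole and the x axis of ledge_mid, either way round below 0.25 rad), for 0.05 s.
4. still pressed and flat, it passes 10 to 25 mm beyond the middle (x of stone_sole in the frame of ledge_mid between 0.01 and 0.025 m and y of stone_sole in the frame of ledge_mid between -0.014 and 0.014 m and z of stone_sole in the frame of ledge_mid below 0.004 m and contact force between stone and holder between 1 and 25 N and angle between stone_sole's own z axis and vertical below 0.12 rad and angle between the x axis of stone_sole and the x axis of ledge_mid, either way round below 0.25 rad), for 0.05 s.
5. still pressed and flat, it reaches the far end, 30 to 75 mm beyond the middle (x of stone_sole in the frame of ledge_mid between 0.03 and 0.075 m and y of stone_sole in the frame of ledge_mid between -0.014 and 0.014 m and z of stone_sole in the frame of ledge_mid below 0.004 m and contact force between stone and holder between 1 and 25 N and angle between stone_sole's own z axis and vertical below 0.12 rad and angle between the x axis of stone_sole and the x axis of ledge_mid, either way round below 0.25 rad), for 0.05 s.
6. the stone stands upright on the table, let go, clear of the holder (height (world z) of stone_sole below 0.005 m and angle between stone_sole's own z axis and vertical below 0.12 rad and linear speed of stone below 0.03 m/s and contact force between stone and holder below 0.1 N and contact force between the fingers and stone below 0.1 N), for 0.2 s.
7. the knob is held in the fingers with the rod drawn out so that the sleeve's mouth stands on the blue band (30 to 40 mm) (value of joint jaw between 0.03 and 0.04 m and velocity of joint jaw between -0.01 and 0.01 m/s and contact force between the fingers and jaw above 3 N), for 0.5 s.
At the end, for the whole second after the job is handed in: The rod is held by the fingers, still (under 10 mm/s), drawn out 30 to 40 mm so that the sleeve's mouth is on the blue band; the stone stands upright on the table, let go and not touching the holder (all of step 6 and all of step 7); the arm keeps its last pose, push and grip.
It fails at once if the circuit board is moved by more than 20 mm (distance of board from where it was at the start of the episode above 0.02 m).
It fails at once if the meter is moved by more than 20 mm (distance of meter from where it was at the start of the episode above 0.02 m).
It fails at once if the screwdriver is moved by more than 20 mm (distance of screwdriver from where it was at the start of the episode above 0.02 m).
It also fails if it takes over 72 s, if anything falls off the work surface, if the arm or the gripper's body presses on something with over 40 N, if the wrist force passes 120 N, or if a joint passes its speed limit or range.

ROBOT

A 6-joint arm with a two-finger parallel gripper is mounted at the origin on the work surface. World frame = base frame: x ahead of the robot, y to its left, z up, the work surface at z = 0. Lengths are in m, angles in rad, forces in N, time in s.
With the tool pointing down it reaches from about 0.275 to 0.875 m from the base axis. Payload 12.5 kg.
Tool frame: the origin (TCP) lies on the centre line of the jaws, within the pads' length; the fingertips stand r.finger_overhang ahead of it and the grasp point (between the pads) lies 3 mm ahead of it (r.finger_overhang is the distance from the TCP to the fingertips, in m); z points along the fingers, y is the direction in which the jaws open and shut (so a half turn about z gives the same grasp; the last joint's range is limited). The gripper opens to 85 mm and grips with 20 to 120 N. Pads are 22 mm wide; open, the fingers measure 114 mm over their backs; the gripper's body (76 mm by 85 mm) begins 54 mm behind the grasp point. The pads swing forward as they close: fully open they stand 13 mm farther back than shut.
Start: joints at [1.26, 0.351, 1.652, -0, 1.139, -0.085], TCP at [0.123, 0.536, 0.253] pointing down, gripper open.
Joint ranges: [-2.75, 2.75], [-0.79, 2.1], [0.01, 2.65], [-1.57, 4.71], [0.07, 3.14], [-2.87, 2.87]. Speed limits (rad/s): [2.22, 2.22, 2.79, 3.14, 3.14, 3.14].

INTERFACE

Orientations are given as a unit quaternion [x, y, z, w].
In Python, from cell import r, optics gives the robot as it stands. The module is installed in compiled form; this text tells all that it offers. Calls block until the motion is done:
- r.move_to(position, orientation): joint-space move of the TCP to a pose.
- r.move_linear(position, rot=None, vel=0.15): straight line of the TCP; rot=None keeps the orientation; vel is the mean speed in m/s.
- r.set_joints(angles): joint-space move.
- r.set_gripper(opening, squeeze=None): opening from 0.0 (shut) to 1.0 (fully open); squeeze is the grip in N (None keeps the last); returns when the fingers have stopped.
- r.sleep(seconds).
- r.inverse_kinematics(position, orientation): joint angles nearest the present ones, or None.
- optics.get_image(name): name is "scene" or "top" or "wrist"; returns a dict with "pixels" (420x560x3 uint8, red, green, blue), "depth" (420x560 float32, m along the optical axis (not along the pixel's ray), 0 where there is no reading), "fx", "fy", "cx", "cy" (pixels), "D" ([k1, k2, p1, p2, k3] as OpenCV has them; the pictures are not rectified), "camera_from_world" (4x4, takes a point from world to camera coordinates); the wrist camera has in their place "mount" (4x4, takes a point from camera to tool coordinates, whose origin is the TCP and whose axes are the flange's). Camera axes: x right, y down, z forward; pixel columns grow to the right and rows downward; lengths in m; the calibration is good to about 2 mm. A picture is of the moment at which its call begins: read the wrist's pose just before it.
A pose or a line that the arm cannot do raises r.PlanningError and nothing moves.
- r.hand_in(): hands the job in, once; it reports no verdict.
Readings, each from a call of its own:
- r.current_t(): time.
- r.current_q(): joint angles.
- r.current_qvel(): joint speeds.
- r.current_effort(): joint torques, N m.
- r.current_tool_pos(): TCP position.
- r.current_ee_rot(): TCP orientation.
- r.current_contact_force(): force on the tool from outside, world axes, zero at the start.
- r.current_torque(): the same for the moment, N m.
- r.current_opening(): opening from 0.0 (shut) to 1.0 (fully open).
Only numpy, scipy, OpenCV 4.12 (cv2) and the standard library are available. Lean on these libraries where they do the work, as an engineer would, in place of code of your own. Each camera call takes 0.05 s, during which the arm holds its last target.

## Working session

There is one attempt and no reset: what is moved stays moved. The work goes in short steps, each a Python script; the robot and the scene stay as the last script left them, time stands still between calls to the robot, and variables do not carry over. Pictures are saved under pics/ and viewed, and the job is handed in when it is done.

```bash
mkdir -p pics; ls; cat > h.py <<'E'
import numpy as np, cv2
from cell import r, optics
def grab(n):
    if n=='wrist':
        p=np.array(r.current_tool_pos()); q=np.array(r.current_ee_rot())
    im=optics.get_image(n)
    if n=='wrist':
        from scipy.spatial.transform import Rotation as R
        T=np.eye(4);T[:3,:3]=R.from_quat(q).as_matrix();T[:3,3]=p
        im['wc']=T@im['mount']
    else: im['wc']=np.linalg.inv(im['camera_from_world'])
    im['K']=np.array([[im['fx'],0,im['cx']],[0,im['fy'],im['cy']],[0,0,1]])
    return im
def rays(im,uv):
    p=cv2.undistortPoints(np.float64(uv).reshape(-1,1,2),im['K'],np.float64(im['D'])).reshape(-1,2)
    return np.c_[p,np.ones(len(p))]
def plane(im,uv,z):
    d=rays(im,uv)@im['wc'][:3,:3].T; o=im['wc'][:3,3]
    return o+d*((z-o[2])/d[:,2])[:,None]
def depthpts(im,uv):
    uv=np.asarray(uv); dz=im['depth'][uv[:,1].astype(int),uv[:,0].astype(int)]
    return (rays(im,uv)*dz[:,None])@im['wc'][:3,:3].T+im['wc'][:3,3], dz>0
def cloud(im):
    v,u=np.mgrid[:420,:560]; uv=np.c_[u.ravel(),v.ravel()]
    P,ok=depthpts(im,uv); P[~ok]=np.nan
    return P.reshape(420,560,3)
def save(im,n,crop=None,s=1):
    p=im['pixels'][:,:,::-1]
    if crop: a,b,c,d=crop; p=p[b:d,a:c]
    cv2.imwrite('pics/'+n,cv2.resize(p,None,fx=s,fy=s,interpolation=cv2.INTER_CUBIC))
E
python3 - <<'E'
from h import *
import pickle
for n in ['scene','top','wrist']:
    im=grab(n); save(im,n+'1.png',s=1.4); pickle.dump(im,open(n+'.pkl','wb')); print(n,im['wc'].round(3).tolist(),im['fx'])
print(r.finger_overhang,r.current_t(),r.current_tool_pos(),r.current_ee_rot())
E
```

```text
pics
scene [[-0.614, 0.619, -0.49, 1.129], [0.789, 0.485, -0.377, 0.403], [0.004, -0.618, -0.786, 0.992], [0.0, 0.0, 0.0, 1.0]] 496.0772156170834
top [[-0.017, -0.995, 0.096, 0.477], [-1.0, 0.018, 0.017, -0.06], [-0.019, -0.096, -0.995, 0.968], [0.0, 0.0, 0.0, 1.0]] 380.11410916155944
wrist [[0.224, 0.94, 0.258, 0.059], [0.974, -0.216, -0.062, 0.552], [-0.002, 0.265, -0.964, 0.373], [0.0, 0.0, 0.0, 1.0]] 374.8093231331577
0.022 0.15 [0.12302342 0.53582045 0.25288135] [ 1.12638272e-01  9.93635952e-01 -4.55920533e-04 -8.66835689e-05]
```

View pics/scene1.png

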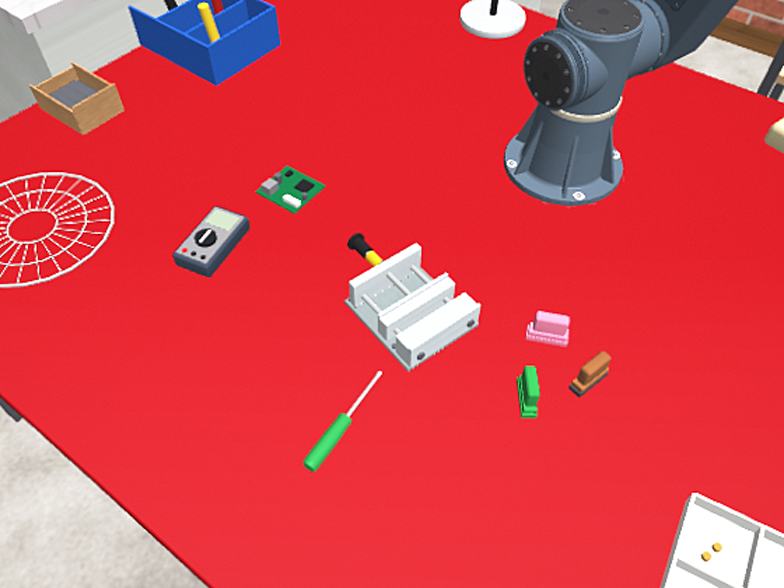

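View pics/top1.png

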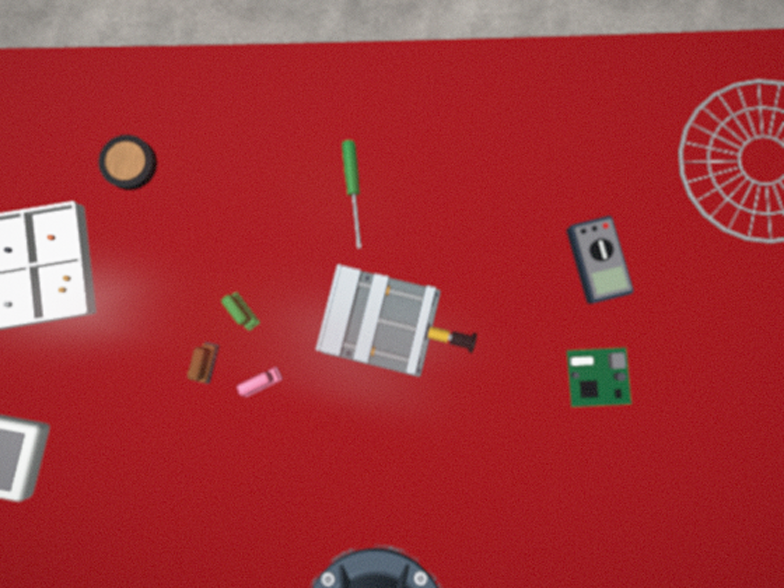

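View pics/wrist1.png

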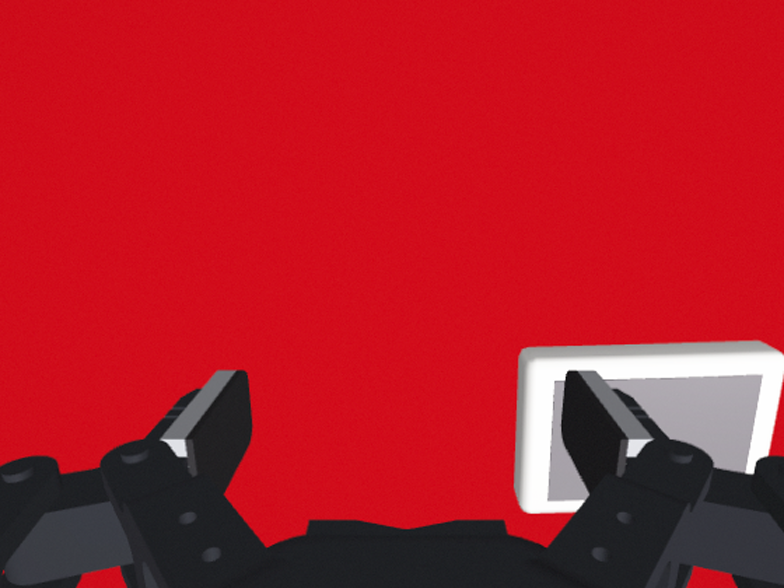

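The brown stone at 1.4x-scaled top (203,363) / scene (590,374) fits the description (brown grip, dark sole). The green one at (240,310) and the pink one at (259,382) are look-alikes. Next I measure with the depth data and look at an enlarged crop.

```bash
cat > m.py <<'E'
from h import *
import pickle
im=pickle.load(open('top.pkl','rb')); P=cloud(im); hsv=cv2.cvtColor(im['pixels'],cv2.COLOR_RGB2HSV)
save(im,'top_crop.png',(120,180,360,300),3.2)
z=P[:,:,2]
print('table z',np.nanmedian(z[150:180,60:120]))
def rect(mask,zz,name):
    n,l,s,c=cv2.connectedComponentsWithStats(mask.astype(np.uint8))
    k=1+np.argmax(s[1:,4]); v,u=np.where(l==k)
    Q=plane(im,np.c_[u,v],zz)[:,:2]*1000
    (c,wh,a)=cv2.minAreaRect(Q.astype(np.float32)); print(name,s[k],np.round(c,1),np.round(wh,1),round(a,1))
roi=np.zeros((420,560),bool); roi[230:290,125:165]=1
rect(roi&(z>.05),.06,'stone top'); 
roi[:]=0; roi[170:290,215:320]=1
for lo,hi,n in [(.052,.062,'ledge'),(.04,.09,'all'),(.0635,.08,'hi')]: rect(roi&(z>lo)&(z<hi),(lo+hi)/2,n)
roi[:]=0; roi[220:270,300:350]=1
yel=roi&(hsv[...,0]>15)&(hsv[...,0]<40)&(hsv[...,1]>120); rect(yel,.06,'yellow')
rect(roi&(z>.03)&(hsv[...,2]<70),.06,'knob')
E
python3 m.py
```

```text
table z -0.0004676951175526245
stone top [134 248  14  24 213] [447.9 295.3] [23.2 56. ] 77.6
ledge [226 191  32  63 938] [535.1  54.2] [ 41.3 149.5] 75.2
all [ 252  196   68   72 1378] [504.7 -60.8] [146.4 150.2] 75.3
hi [290 205  21  63 434] [497.6 -87.4] [ 19.1 149.1] 75.2
yellow [306 234  15  10 110] [ 490.7 -115.6] [33.4 18.3] 76.5
knob [323 238  17  13 114] [ 480.2 -157.7] [35.5 27. ] 74.2
```

View pics/top_crop.png

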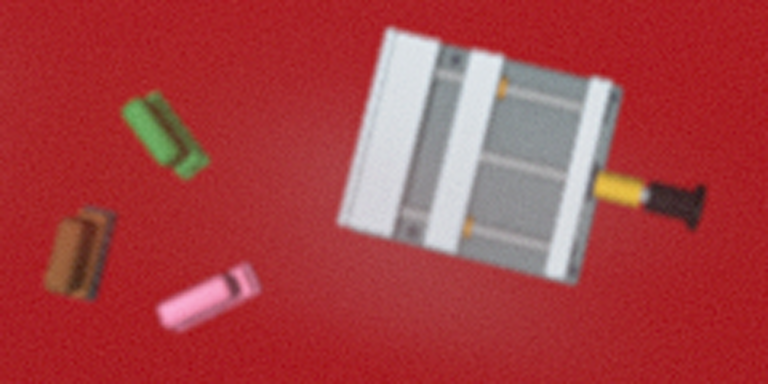

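The crop confirms it: brown grip on a dark sole, at crop pixel (80,255). The stone and the holder both have a long axis near -13° to -15°. I'll refine with the wrist camera over the stone, the ledge and the knob.

```bash
cat >> h.py <<'E'
from scipy.spatial.transform import Rotation as R
def quat(yaw): # tool down, tool y = (-sin yaw, cos yaw), tool x = -(cos,sin)
    c,s=np.cos(yaw),np.sin(yaw)
    return R.from_matrix(np.array([[-c,-s,0],[-s,c,0],[0,0,-1.]])).as_quat()
E
python3 - <<'E'
from h import *
import pickle
y=np.radians(-14)
for n,p in [('ws',(.448,.295,.25)),('wl',(.535,.054,.28)),('wk',(.485,-.13,.25))]:
    r.move_to(p,quat(y)); im=grab('wrist'); pickle.dump(im,open(n+'.pkl','wb')); save(im,n+'.png',s=1.4)
    print(n,r.current_t(),r.current_tool_pos(),r.current_q().round(3) if hasattr(r.current_q(),'round') else r.current_q(), r.current_contact_force())
E
```

```text
ws 1.7 [0.44746309 0.29581063 0.25000911] [ 0.497  0.33   1.691  0.     1.121 -0.83 ] [-0.23748945 -0.57402547 -0.20063944]
wl 2.7583 [0.53472463 0.05533035 0.27979171] [ 0.016  0.302  1.652  0.     1.188 -1.312] [-0.31047051 -0.11747559 -0.65322409]
wk 3.6 [ 0.48567062 -0.12870571  0.25027618] [-0.352  0.268  1.776  0.     1.098 -1.68 ] [ 1.01092915 -1.13813282  0.35154366]
```

View pics/ws.png

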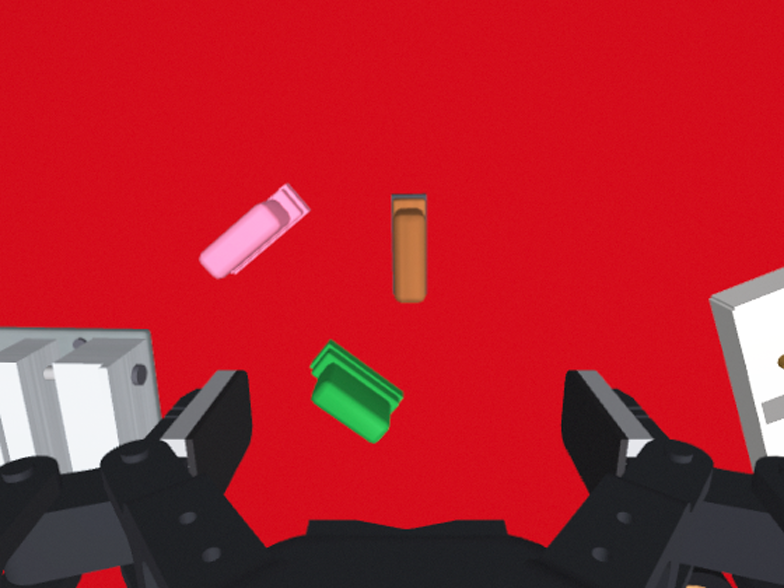

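View pics/wl.png

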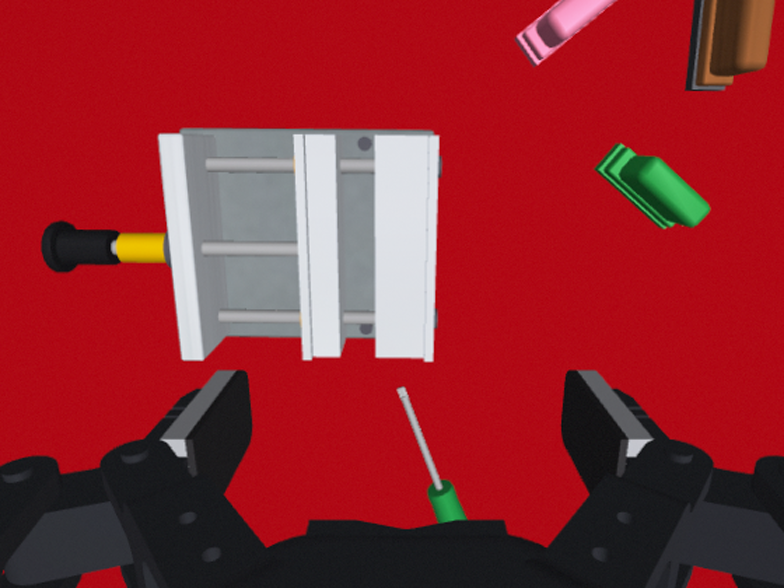

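View pics/wk.png

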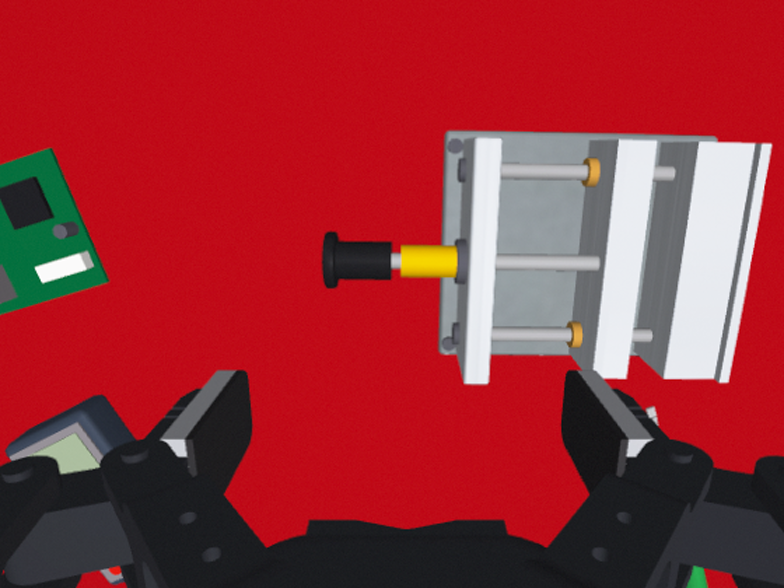

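The wrist views agree. The stone is at (409,250) in the 1.4x view, upright and parallel to the tool. The holder has its lip on the right side of the fixed jaw, and the knob is at (360,260) in the third view. Now the exact positions.

```bash
cat > m2.py <<'E'
from h import *
import pickle
def rect(im,mask,zz,name):
    n,l,s,c=cv2.connectedComponentsWithStats(mask.astype(np.uint8))
    k=1+np.argmax(s[1:,4]); v,u=np.where(l==k)
    zz=np.nanmedian(cloud(im)[v,u,2]) if zz is None else zz
    Q=plane(im,np.c_[u,v],zz)[:,:2]*1000
    (c,wh,a)=cv2.minAreaRect(Q.astype(np.float32)); print(name,s[k],'z',round(float(zz),4),np.round(c,1),np.round(wh,1),round(a,1)); return c
def load(n):
    im=pickle.load(open(n+'.pkl','rb')); return im,cloud(im)[:,:,2],cv2.cvtColor(im['pixels'],cv2.COLOR_RGB2HSV).astype(int)
if __name__=='__main__':
    im,z,h=load('ws'); roi=np.zeros(z.shape,bool); roi[120:230,265:315]=1
    print(np.nanpercentile(z[150:210,286:300],[5,50,95]), 'table',np.nanmedian(z[20:80,50:500]))
    rect(im,roi&(z>.052)&(z<.07),None,'stone top wide'); rect(im,roi&(z>.057)&(z<.07),.06,'stone top')
    for n,c in [('wl',(250,90,330,265)),('wk',(460,95,560,280))]:
        im,z,h=load(n); a,b,cc,d=c; roi[:]=0; roi[b:d,a:cc]=1
        rect(im,roi&(z>.05)&(z<.061),.058,n+' ledge'); rect(im,roi&(z>.0615)&(z<.07),.064,n+' lip'); rect(im,roi&(z>.05)&(z<.07),.06,n+' both')
        roi[:]=0; roi[90:280,20:360]=1
        rect(im,roi&(z>.062)&(z<.08)&(h[...,2]>120),.07,n+' endplate')
        roi[80:270]=0; roi[140:230,20:345]=1
        rect(im,roi&(abs(h[...,0]-27)<8)&(h[...,1]>150),.05,n+' yellow'); rect(im,roi&(h[...,2]<70)&(z>.02),.05,n+' knob')
E
python3 m2.py
```

```text
[0.056249   0.05985296 0.06116255] table 0.00010629392897767986
stone top wide [ 281  152   24   64 1463] z 0.0595 [447.9 298.7] [19.5 54.6] 76.6
stone top [ 282  153   22   63 1308] z 0.06 [448.2 298.5] [18.  53.7] 76.5
wl ledge [ 268   97   39  158 5804] z 0.058 [536.1  52.1] [ 34.2 148.7] 75.3
wl lip [ 303   97   10  161 1051] z 0.064 [541.2  71.3] [  6.3 148.9] 75.5
wl both [ 268   97   45  161 6859] z 0.06 [537.8  54.9] [ 40.1 150.7] 75.4
wl endplate [ 113   96   35  162 3229] z 0.07 [500.9 -83.6] [ 19.4 148.3] 75.5
wl yellow [ 83 167  35  20 672] z 0.05 [ 491.2 -120.9] [35.2 18.5] 75.8
wl knob [  30  158   56   36 1448] z 0.05 [ 479.9 -161.8] [55.9 34.3] 75.9
wk ledge [ 470  101   73  171 7593] z 0.058 [536.3  50.6] [ 41.7 151. ] 75.4
wk lip [ 512  103   39  170 1446] z 0.064 [540.9  69.9] [  8.6 148.2] 75.4
wk both [ 470  101   81  172 9111] z 0.06 [536.9  53. ] [ 48.9 151.1] 75.4
wk endplate [ 330   98   29  176 3344] z 0.07 [499.5 -86.1] [ 16.  147.8] 75.1
wk yellow [286 175  41  23 863] z 0.05 [ 492.5 -115.3] [35.1 19.7] 76.0
wk knob [ 230  166   49   40 1375] z 0.05 [ 481.3 -159.5] [42.1 34.9] 75.5
```

```bash
python3 - <<'E'
from h import *
y=np.radians(-13.5); q=quat(y)
r.set_gripper(0.55,60)
r.move_to((.448,.298,.14),q)
r.move_linear((.448,.298,.0455),vel=.08)
r.sleep(.2); print('pre',r.current_tool_pos(),r.current_contact_force())
r.set_gripper(0.0,60); print('open',r.current_opening(),r.current_contact_force())
r.move_linear((.448,.298,.16),vel=.1)
r.sleep(.4); print(r.current_tool_pos(),r.current_contact_force(),r.current_opening(),r.current_t())
im=grab('wrist'); save(im,'held.png',s=1.4)
E
```

```text
pre [0.44815586 0.29807128 0.0458165 ] [ 0.38715694 -0.37125138  0.15667712]
open 0.2243367215065582 [-0.74831006 -0.38962434  1.63431317]
[0.44797552 0.29796468 0.15985811] [-0.23315072 -0.5801997  -2.13867816] 0.22816480598386407 9.275
```

View pics/held.png

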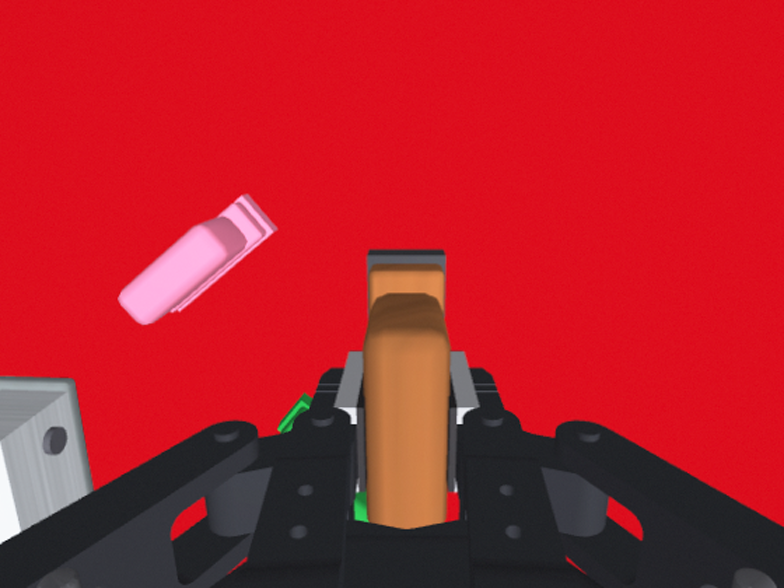

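The picture shows the stone held straight, with the sole's near edge at (407,255). Next comes the guarded descent onto the near end and the force-regulated stroke.

```bash
cat >> h.py <<'E'
YAW=np.radians(-14.6); LM=np.array([.5361,.0518])
HX=np.array([np.cos(YAW),np.sin(YAW)]); HY=np.array([-np.sin(YAW),np.cos(YAW)])
E
python3 - <<'E'
from h import *
def P(x,z,y=-.003): return np.r_[LM+x*HX+y*HY,z]
def F(n=5):
    f=[]
    for _ in range(n): f.append(r.current_contact_force()); r.sleep(.02)
    return np.mean(f,0)
q=quat(YAW)
r.move_to(P(-.05,.15),q); r.move_linear(P(-.05,.112),vel=.08); r.sleep(.4)
f0=F(8); print('bias',f0, r.current_t())
z=.1075
r.move_linear(P(-.05,z),vel=.02)
for i in range(16):
    r.move_linear(P(-.05,z),vel=.01); r.sleep(.06); f=F(3)-f0
    print(round(z,4),f.round(2),r.current_tool_pos()[2].round(4))
    if f[2]>6: break
    z-=.0005
print(r.current_t(),r.current_torque(),r.current_opening())
np.save('st.npy',np.r_[f0,z])
E
```

```text
bias [-0.28545257  0.30874219 -1.81548693] 11.4333
0.1075 [ 0.61 -0.89 -0.52] 0.1075
0.107 [ 0.45 -0.58  0.25] 0.107
0.1065 [ 0.2  -0.56 -0.33] 0.1065
0.106 [0.51 0.03 0.17] 0.106
0.1055 [ 0.45 -0.51 -0.15] 0.1055
0.105 [-0.5  -0.67 -0.32] 0.105
0.1045 [ 0.49 -0.04  0.31] 0.1045
0.104 [ 0.39 -0.33  0.  ] 0.104
0.1035 [-0.7  -0.95  4.14] 0.1036
0.103 [-3.55 -1.33 13.16] 0.1036
15.3917 [-0.07740354  0.6682569  -0.00179063] 0.22758785323938063
```

```bash
python3 - <<'E'
from h import *
def P(x,z,y=-.003): return np.r_[LM+x*HX+y*HY,z]
s=np.load('st.npy'); f0=s[:3]; z=.1032
x=-.05; r.move_linear(P(x,z),vel=.01)
while x<.0525:
    r.move_linear(P(x,z),vel=.02)
    f=[]
    for _ in range(3): f.append(r.current_contact_force()); r.sleep(.015)
    f=np.mean(f,0)-f0; p=np.array(r.current_tool_pos()); l=p[:2]-LM
    print(round(x,3),round(z,4),f.round(1),(l@HX).round(4),(l@HY).round(4),p[2].round(4))
    z-=np.clip((8-f[2])*4e-5,-.0003,.0003); x+=.005
print(r.current_t(), r.current_opening(), r.current_torque())
im=grab('wrist'); save(im,'end.png',s=1.4); im=grab('scene'); save(im,'end_s.png',(200,130,420,290),3.5)
E
```

```text
-0.05 0.1032 [-2.3 -0.3 10.3] -0.0499 -0.003 0.1036
-0.045 0.1033 [-1.8 -0.4  7.9] -0.0448 -0.0029 0.1036
-0.04 0.1033 [-1.5 -0.1  7.9] -0.0398 -0.0029 0.1037
-0.035 0.1033 [-1.4 -0.3  7.9] -0.0348 -0.0029 0.1037
-0.03 0.1033 [-1.6 -0.6  7.8] -0.0298 -0.0029 0.1036
-0.025 0.1033 [-1.2 -0.2  8. ] -0.0248 -0.0029 0.1037
-0.02 0.1033 [-1.8 -0.2  7.7] -0.0198 -0.0029 0.1037
-0.015 0.1033 [-1.4 -0.2  8.6] -0.0148 -0.0029 0.1036
-0.01 0.1033 [-1.1 -0.5  7.2] -0.0097 -0.0029 0.1037
-0.005 0.1033 [-1.4  0.2  7.7] -0.0048 -0.0029 0.1036
-0.0 0.1032 [-1.2  0.1  8.5] 0.0003 -0.0029 0.1037
0.005 0.1033 [-1.7 -0.3  7.7] 0.0053 -0.0029 0.1037
0.01 0.1033 [-1.1 -0.4  8.2] 0.0102 -0.0029 0.1037
0.015 0.1033 [-1.2 -0.   8. ] 0.0152 -0.0029 0.1037
0.02 0.1033 [-1.3  0.2  7.4] 0.0203 -0.0029 0.1037
0.025 0.1032 [-1.2 -0.3  8. ] 0.0253 -0.0029 0.1037
0.03 0.1032 [-1.6  0.1  7.4] 0.0303 -0.0029 0.1037
0.035 0.1032 [-1.6  0.2  7.8] 0.0352 -0.0029 0.1036
0.04 0.1032 [-1.4  0.5  8.3] 0.0402 -0.0029 0.1037
0.045 0.1032 [-1.7 -0.5  7.8] 0.0452 -0.0029 0.1037
0.05 0.1032 [-1.5 -0.1  8.2] 0.0502 -0.0029 0.1037
24.9417 0.22543931978453588 [ 0.12200489  0.27817515 -0.01967287]
```

View pics/end.png

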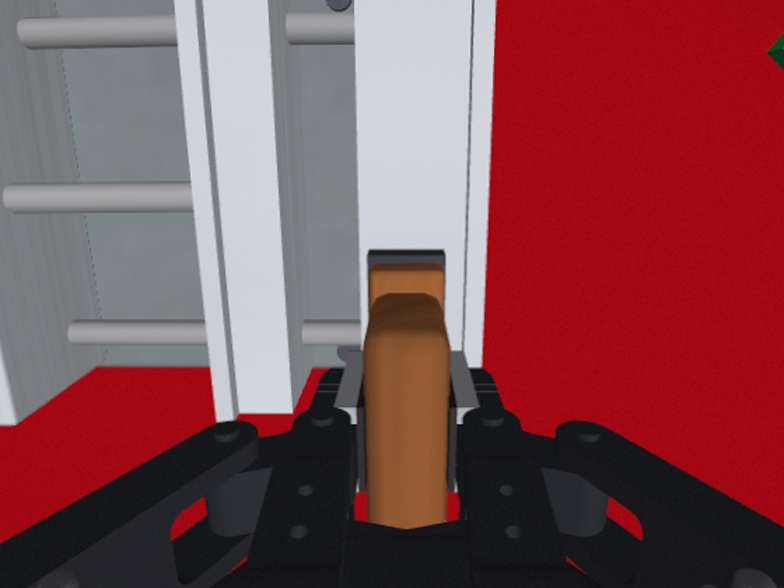

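View pics/end_s.png

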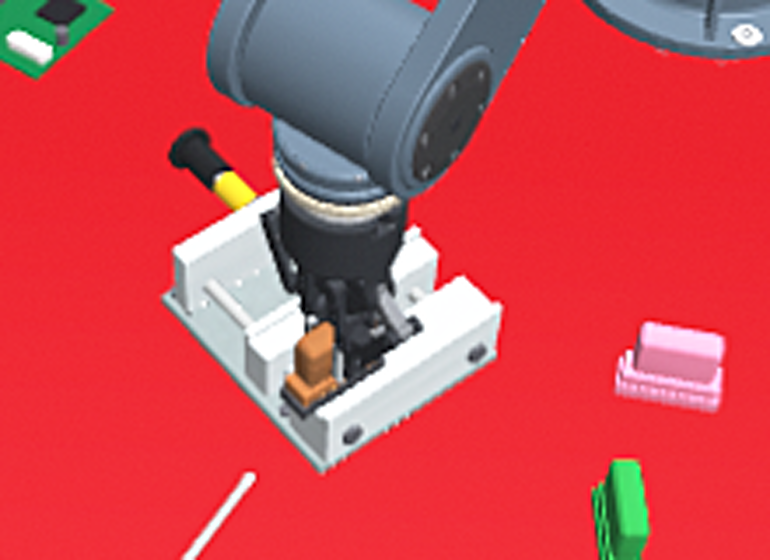

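The stroke ran the whole way at about 8 N. The sole (368–445 px) sits within the ledge (358–465 px), parallel to the lip. Now I put the stone back where it stood.

```bash
python3 - <<'E'
from h import *
p=LM+.05*HX-.003*HY
r.move_linear(np.r_[p,.16],vel=.12)
q=quat(np.radians(-13.5))
r.move_to((.448,.298,.14),q); r.move_linear((.448,.298,.054),vel=.1); r.sleep(.3)
f0=np.mean([r.current_contact_force() for _ in range(3)],0); z=.049
r.move_linear((.448,.298,z),vel=.02)
for i in range(12):
    r.move_linear((.448,.298,z),vel=.01); r.sleep(.06); f=np.array(r.current_contact_force())-f0
    if f[2]>2.5: break
    z-=.0005
print(z,f,r.current_tool_pos())
r.set_gripper(0.55); r.sleep(.2)
r.move_linear((.448,.298,.16),vel=.12)
print(r.current_t()); im=grab('wrist'); save(im,'put.png',s=1.4)
k=LM*0+np.array([.4812,-.155])
for a in (np.pi/2,-np.pi/2):
    print(r.inverse_kinematics((.482,-.155,.05),quat(YAW+a)))
E
```

```text
0.0455 [-0.64500768 -2.20639862  4.45906239] [0.44808997 0.29806121 0.04569705]
32.6583
None
[-4.03103306e-01  5.85953764e-01  1.89987960e+00 -4.44089210e-16
  6.55759290e-01 -1.48285235e-01]
```

View pics/put.png

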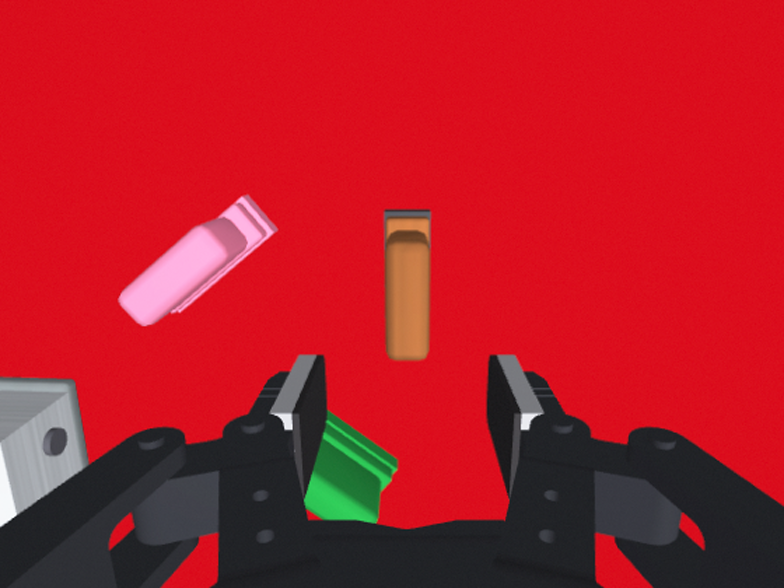

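The stone stands upright where it was, at (407,285), released. Now the knob's position, from the earlier view.

```bash
python3 - <<'E'
from m2 import *
from h import YAW,HX,HY,LM
for n in ('wl','wk'):
    im,z,h=load(n); print('cam',im['wc'][:3,3].round(3))
    roi=np.zeros(z.shape,bool); roi[140:230,20:345]=1
    for nm,m in [('yel',roi&(abs(h[...,0]-27)<8)&(h[...,1]>150)),('knob',roi&(h[...,2]<60)&(h[...,1]<200))]:
        k,l,s,c=cv2.connectedComponentsWithStats(m.astype(np.uint8)); k=1+np.argmax(s[1:,4]); v,u=np.where(l==k)
        for zz in (.05,.06):
            Q=plane(im,np.c_[u,v],zz)[:,:2]-LM; a,b=Q@HX*1000,Q@HY*1000
            print(n,nm,s[k],zz,'x',a.min().round(1),a.max().round(1),'y',b.min().round(1),b.max().round(1))
E
```

```text
cam [0.471 0.072 0.401]
wl yel [ 83 167  35  20 672] 0.05 x -9.3 9.4 y -196.0 -161.0
wl yel [ 83 167  35  20 672] 0.06 x -11.0 7.2 y -190.3 -156.3
wl knob [  30  158   56   36 1432] 0.05 x -17.6 16.8 y -248.8 -193.0
wl knob [  30  158   56   36 1432] 0.06 x -19.0 14.4 y -241.6 -187.4
cam [ 0.422 -0.112  0.371]
wk yel [286 175  41  23 863] 0.05 x -10.1 9.9 y -190.2 -155.1
wk yel [286 175  41  23 863] 0.06 x -11.9 7.4 y -190.1 -156.1
wk knob [ 230  166   49   40 1375] 0.05 x -17.2 17.8 y -239.3 -197.2
wk knob [ 230  166   49   40 1375] 0.06 x -18.8 15.0 y -237.7 -196.9
```

```bash
python3 - <<'E'
from h import *
q=quat(YAW-np.pi/2)
def P(y,z): return np.r_[LM+y*HY,z]
r.set_gripper(.62,80)
r.move_to(P(-.2175,.2),q); 
r.move_linear(P(-.2175,.12),vel=.12); im=grab('wrist'); save(im,'kn.png',s=1.4)
r.move_linear(P(-.2175,.053),vel=.07); r.sleep(.2)
print(r.current_tool_pos(),r.current_contact_force()); 
f0=np.array(r.current_contact_force())
r.set_gripper(0.,80); print(r.current_opening(),np.array(r.current_contact_force())-f0)
np.save('kf.npy',f0)
for d in (.01,.02,.03):
    r.move_linear(P(-.2175-d,.053),vel=.03); r.sleep(.15)
    f=np.array(r.current_contact_force())-f0; l=np.array(r.current_tool_pos())[:2]-LM
    print(d,(l@HY).round(4),'fy',(f[:2]@HY).round(2),f.round(2))
print(r.current_t()); im=grab('wrist'); save(im,'kn2.png',s=1.4); im=grab('scene'); save(im,'kn2s.png',(200,110,360,230),5)
im=grab('top'); save(im,'kn2t.png',(260,190,360,265),8)
E
```

```text
[ 0.48145555 -0.15874277  0.05332803] [-1.15072751 -0.42835587 -0.67549206]
0.2544232571840316 [-5.69440177  2.57172043 11.52080787]
0.01 -0.227 fy 3.51 [-4.25  4.74 11.68]
0.02 -0.2368 fy 6.06 [-3.13  7.08 11.69]
0.03 -0.2467 fy 8.51 [-2.52  9.45 12.28]
39.0917
```

View pics/kn2.png

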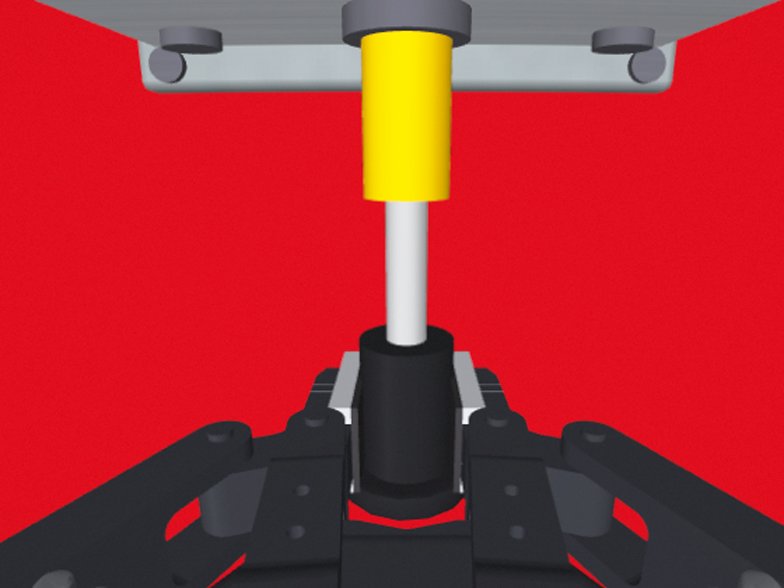

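View pics/kn2s.png

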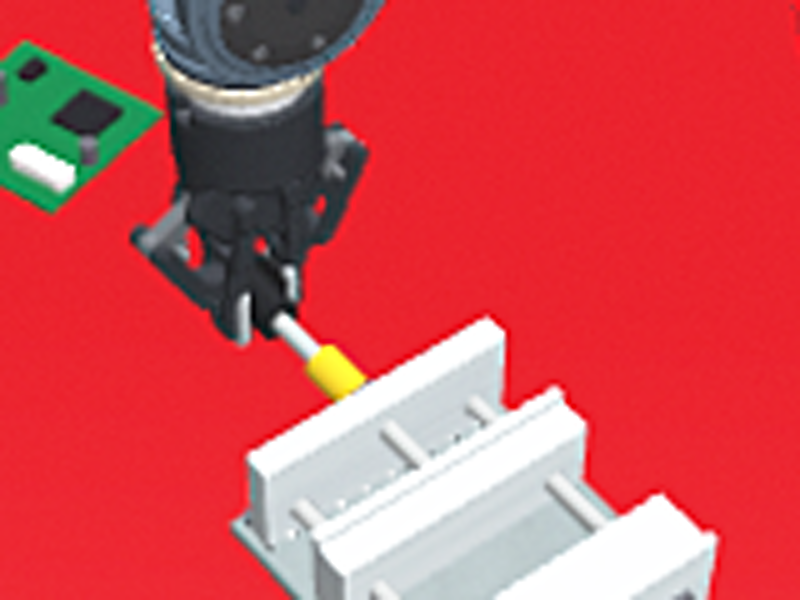

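View pics/kn.png

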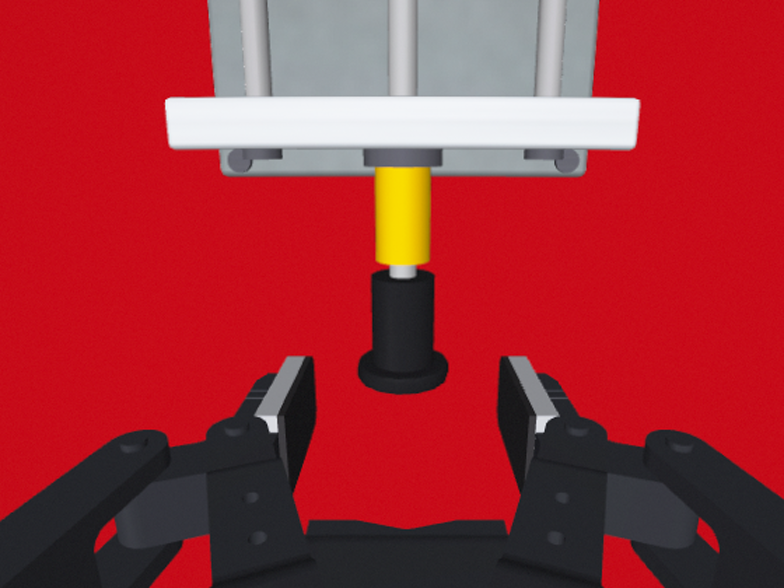

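The band isn't showing yet, as expected at just under 30 mm. I'll pull another 5.5 mm and look closely.

```bash
python3 - <<'E'
from h import *
f0=np.load('kf.npy'); d=.0355
r.move_linear(np.r_[LM-(.2175+d)*HY,.053],vel=.02); r.sleep(.4)
f=np.array(r.current_contact_force())-f0; l=np.array(r.current_tool_pos())[:2]-LM
print((l@HY).round(4),'fy',(f[:2]@HY).round(2),f.round(2),r.current_t())
im=grab('wrist'); save(im,'kn3.png',(220,90,360,260),3.5)
a=im['pixels'][130:260,290]; print([(i+130,*p) for i,p in enumerate(a.tolist())][::4])
h=cv2.cvtColor(im['pixels'],cv2.COLOR_RGB2HSV); m=(abs(h[...,0].astype(int)-115)<20)&(h[...,1]>100)&(h[...,2]>50); v,u=np.where(m[100:260,270:310]); print(len(v), v.min()+100 if len(v) else 0, v.max()+100 if len(v) else 0)
if len(v):
    Q=plane(im,[[289.5,v.min()+99.5],[289.5,v.max()+100.5]],.055)[:,:2]-LM; print(Q@HY)
E
```

```text
-0.252 fy 9.44 [-3.75 10.73 12.14] 40.0667
[(130, 49, 128, 247), (134, 48, 128, 247), (138, 46, 127, 247), (142, 230, 230, 232), (146, 230, 231, 232), (150, 230, 230, 232), (154, 230, 230, 232), (158, 230, 230, 232), (162, 229, 230, 232), (166, 229, 230, 231), (170, 229, 230, 231), (174, 229, 229, 230), (178, 229, 229, 231), (182, 228, 229, 230), (186, 229, 229, 231), (190, 228, 229, 230), (194, 228, 229, 230), (198, 228, 229, 230), (202, 228, 228, 229), (206, 228, 228, 230), (210, 228, 228, 230), (214, 228, 228, 230), (218, 227, 228, 230), (222, 228, 228, 231), (226, 227, 228, 230), (230, 228, 228, 230), (234, 228, 228, 230), (238, 228, 228, 230), (242, 228, 228, 230), (246, 167, 168, 170), (250, 28, 30, 32), (254, 35, 35, 38), (258, 44, 44, 48)]
423 126 138
[-0.19023153 -0.1942437 ]
```

View pics/kn3.png

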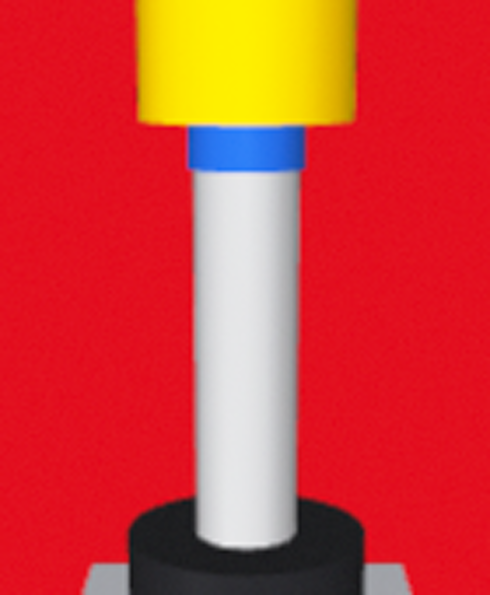

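About 4–4.5 mm of the blue band shows at the mouth, crop rows 126–170, so the rod is out about 34.5 mm. I'll do a last check that it holds steady and the stone stands, then hand in.

```bash
python3 - <<'E'
from h import *
f0=np.load('kf.npy')
a=np.array(r.current_tool_pos()); r.sleep(.6); b=np.array(r.current_tool_pos())
im=grab('top'); save(im,'fin.png',s=1.4)
f=np.array(r.current_contact_force())-f0
im=grab('wrist'); h=cv2.cvtColor(im['pixels'],cv2.COLOR_RGB2HSV); m=(abs(h[...,0].astype(int)-115)<20)&(h[...,1]>100)&(h[...,2]>50); v,u=np.where(m[100:260,270:310]); print('band rows',v.min()+100,v.max()+100)
print((b-a).round(5),f.round(2),r.current_opening(),r.current_t())
E
```

```text
band rows 126 138
[ 0.e+00  2.e-05 -1.e-05] [-2.68 10.41 13.36] 0.25771353009535214 40.8167
```

View pics/fin.png

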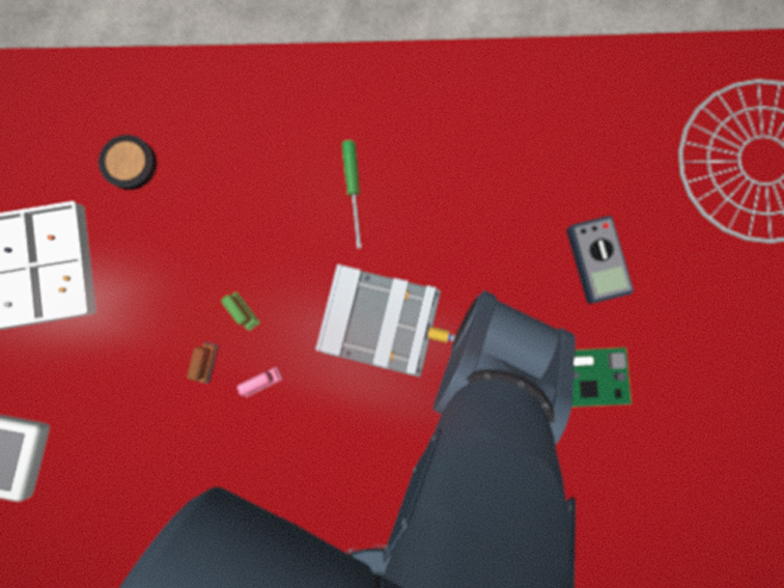

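The stone stands at (203,363). The board, the meter and the screwdriver are where they were, and the sliding jaw is drawn back. Handing in.

```bash
python3 -c "
from cell import r
r.hand_in(); print(r.current_t())"
```

```text
the job is handed in; nothing more can be done
the job is handed in; nothing more can be done
```

The job is done and handed in at about 41 s; no verdict is reported back.

- **Stone:** I took the brown stone by its grip and rubbed it along the ledge from -50 to +50 mm. The push held at about 8 N, after a brief 13 N at first touch. I then stood it back on the table where it had been and let go.
- **Rod:** I pinched the knob and drew the rod out to about 34.5 mm. Between 4 and 4.5 mm of the blue band shows at the sleeve's mouth, and the pull along the rod was 9.4 N, as expected there.
- **Last checks:** Over 0.6 s the tool moved less than 0.03 mm and the visible band did not change. In the final top view the stone is upright and clear of the holder. The board, the meter and the screwdriver show no movement.
- **Unexplained reading:** Since the fingers closed on the knob, the force sensor has read 11–13 N upward. I think the pads push down on the knob as they swing forward, but I did not look into it. It is well under the force limits. No check failed.

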